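# Load the snack-time can dispenser in drinking order

### The arm

A 6-joint arm with a two-finger parallel gripper is mounted at the origin on the work surface. World frame = base frame: x ahead of the robot, y to its left, z up, the work surface at z = 0. Lengths are in mm, angles in rad, forces in N, time in s.
With the tool pointing down it reaches from about 375 to 825 mm from the base axis. Payload 5.5 kg.
Tool frame: the origin (TCP) lies midway between the tips of the shut fingers; the grasp point (between the pads) lies 19 mm behind it; z points along the fingers, y is the line along which they close (so a half turn about z gives the same grasp; the last joint's range is limited). The gripper opens to 85 mm and grips with 20 to 120 N. Pads are 22 mm wide; open, the fingers measure 114 mm over their backs; the gripper's body (76 mm by 85 mm) begins 54 mm behind the grasp point. The pads swing forward as they close: fully open they stand 13 mm farther back than shut.
Start: joints at [1.326, 0.314, -0.047, 1.21, 0, 1.571], TCP at [145.414, 582.108, 231.299] pointing down, gripper open.
Joint ranges: [-2.67, 2.67], [-0.69, 1.73], [-1.03, 1.25], [-2.08, 2.16], [-1.42, 1.45], [-3.14, 3.14]. Speed limits (rad/s): [2.39, 2.39, 3.01, 3.14, 3.14, 3.14].

### API

Orientations are given as a 3x3 rotation matrix whose columns are the frame's x, y, z axes.
In Python, from rig import monitor, eyes, robot gives the robot as it stands.
- The arm moves only by the tool apply_moves, never from a script. Its argument "series" is a list of rows, each a list of 5 numbers: the closure, from 0 (fully open) to 1 (shut), then the shift along the tool's x, y, z in units of 50 mm (1.0 is 50 mm), then the turn about the tool's z in units of 6 degrees (1.0 is 6 degrees). In form: [[hand, dx, dy, dz, spin], ...]. A call has 1 to 5 rows; each row shifts and turns the commanded pose from where the row before left it, along the tool's axes as they then stand; what a row does not reach is not made up. A row lasts 1/8 s, in which the tool goes at most 62.5 mm and 10.7 degrees, less where a joint would pass 70% of its speed; a pose out of reach is approached as far as the arm can. A call is refused whole if a number of a shift passes 1 or a number of a turn 1, either way. A call with a gripper value outside its range is refused whole. The fingers move at their own pace and stop on an object; "grip_force" is the grip in N (left out, the last holds). Time passes only in rows, so rows that do not move let the fingers close. It gives the time, the measured TCP pose, the force and the opening at its end, in the units of the state.
- monitor.observe(): the state, without advancing time (a new reading comes with each control period).
- eyes.get_image(name): name is "scene" or "top" or "wrist"; returns the picture (480x640x3 uint8, red, green, blue); there is no depth.
- eyes.camera_params(name): a dict with "intrinsics" (3x3 intrinsics, pixels), "k1" (the pictures are not rectified: a ray, as slopes to the right and down, at radius r is drawn at 1 + k1 r^2 times it, then the intrinsics apply), "rvec" (rotation vector, rad) and "tvec" (3), from world to camera coordinates, as OpenCV has them. Camera axes: x right, y down, z forward; pixel columns grow to the right and rows downward; lengths in mm; the calibration is good to about 2 mm. A picture is of the moment at which its call begins: read the wrist's pose just before it. camera_params takes no time and is no camera call; for the wrist camera it gives the pose at the moment of the call.
- robot.job_done(): hands the job in, once; it reports no verdict.
The state is a dict: "t": time; "q": joint angles; "joint_velocities": joint speeds; "joint_efforts": joint torques, N m; "ee_pos": TCP position; "eef_rot": TCP orientation; "wrist_force": force on the tool from outside, world axes, zero at the start; "ft_torque": the same for the moment, N m; "width": finger opening in mm.
Only numpy, scipy, OpenCV 4.12 (cv2) and the standard library are available. Lean on these libraries where they do the work, as an engineer would, in place of code of your own. Each camera call takes 0.05 s, during which the arm holds its last target. There are 200 camera calls.

### The job

Load two milk cans from the grey ribbed tray into the sloping can dispenser, laying each crosswise in the channel at the high open end and letting it roll down to the yellow stop: the green can must come out first and the orange can second, so the green one ends against the yellow stop with the orange one right behind it. Leave the blue can lying in the tray.

Things in the scene. Friction and masses are not known exactly. Their poses are not given: they have to be found in the camera images.
- dispenser_load (a point): Loading point of the fixed sloping can dispenser: centre of a can lying across its channel in the open high half, 96 mm above the table. x runs level along the channel to the low outlet, y across, z up. A can laid here along y rolls to the outlet once free. Open from above for 80 mm uphill and 100 mm downhill of here; channel 110 mm wide inside, white walls 45 mm above its floor.
- dispenser: The dispenser, origin on the table under mid-channel, x to the outlet, y across. Aluminium floor sloping 10 degrees down to +x, 55 mm above the table at x=0. Yellow stop 34 mm high at the low end. Wire guard over x = +45 to +170 mm, its top 71 mm above the floor. Loading point: x = -79 mm. A can at the stop has its centre at x = +138, z = 58 mm; the next one x = +86, z = 67 mm.
- green_can_center (a point): Centre of the green milk can (bare metal ends): cylinder 53 mm across, 88 mm long, 170 g, lying on its side, x along it. It starts in one of three slots of a grey fixed tray, centre 32 mm above the table; tray 6 mm thick, ribs 5 mm high beside the can, within 20 mm of its centre line. The cans lie parallel, side by side, 95 mm apart.
- orange_can_center (a point): Centre of the orange milk can (orange body), same size, mass and frame as the green one, in another slot of the tray.
- blue_can_center (a point): Centre of the blue milk can (blue body), same size and frame, in the remaining slot; it is not to be loaded and stays in the tray.
Not all that is in view belongs to the job. What is shaped like the part that bears orange_can_center but pink is not meant.

How it is judged:
By the outcome, as a careful person would: the job done as asked, in the order asked, and still so for the second after the job is handed in, with the robot touching nothing.
It also fails if it takes over 69 s, if anything falls off the work surface, if the arm or the gripper's body presses on something with over 40 N, if the wrist force passes 120 N, or if a joint passes its speed limit or range.

## Working session

There is one attempt and no reset: what is moved stays moved. The work goes in short steps, Python scripts to look and compute and a tool call to move; the robot and the scene stay as the last step left them, time stands still between calls to the robot, and variables do not carry over. Pictures are saved under pics/ and viewed, on a budget of 10 in all, crops included, one or two more only if the job needs it, and the job is handed in when it is done.

Besides the shell and the picture viewer there is one more tool, called after "Call:" by a JSON object that holds its "name" and its "arguments". apply_moves: Moves the arm, as the interface text tells. Its arguments: {"type":"object","properties":{"series":{"type":"array"},"grip_force":{"type":"number"}},"required":["series"]}

```bash
mkdir -p pics
python3 - <<'E'
from rig import monitor, eyes, robot
import cv2,numpy as np
for n in ("scene","top"):
    cv2.imwrite(f"pics/{n}0.png",eyes.get_image(n)[:,:,::-1])
    p=eyes.camera_params(n);print(n,{k:np.round(v,4).tolist() for k,v in p.items()})
s=monitor.observe();print(s)
E
```

```text
scene {'intrinsics': [[446.678, 0.0, 314.6619], [0.0, 446.678, 234.8146], [0.0, 0.0, 1.0]], 'k1': 0.0254, 'rvec': [1.4932, 2.0072, -0.8582], 'tvec': [237.7953, -240.5073, 1374.4889]}
top {'intrinsics': [[609.4004, 0.0, 313.5894], [0.0, 609.4004, 245.2981], [0.0, 0.0, 1.0]], 'k1': -0.0689, 'rvec': [2.1358, -2.1537, 0.1658], 'tvec': [-97.9965, 506.8508, 1168.0862]}
{'t': 0.1, 'q': array([ 1.32599923e+00,  3.14219982e-01, -4.79708917e-02,  1.21022033e+00,
        5.94001401e-06,  1.57075933e+00]), 'joint_velocities': array([ 0.00032896, -0.00110886,  0.00332296,  0.00019622,  0.000159  ,
       -0.0004238 ]), 'joint_efforts': array([ 1.34762067e-04, -5.40766525e+01,  3.40542161e+01,  1.11207503e-02,
       -6.28270087e-06,  1.29422540e-05]), 'ee_pos': array([145.28550035, 581.59889062, 230.48561776]), 'eef_rot': array([[-9.70195485e-01,  2.42323264e-01, -3.97142789e-04],
       [ 2.42323589e-01,  9.70194222e-01, -1.56528880e-03],
       [ 5.99974813e-06, -1.61487319e-03, -9.99998696e-01]]), 'wrist_force': array([ 0.34072651, -0.08931102,  0.24221524]), 'ft_torque': array([ 0.03517414, -0.01648891,  0.00675763]), 'width': 85.47537796874522}
```

View pics/top0.png

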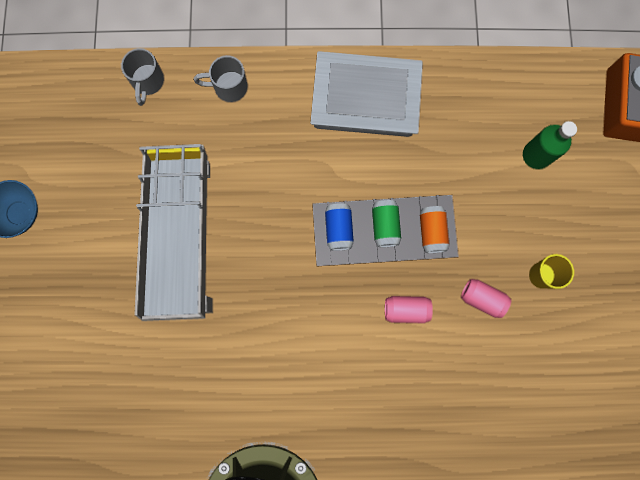

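View pics/scene0.png

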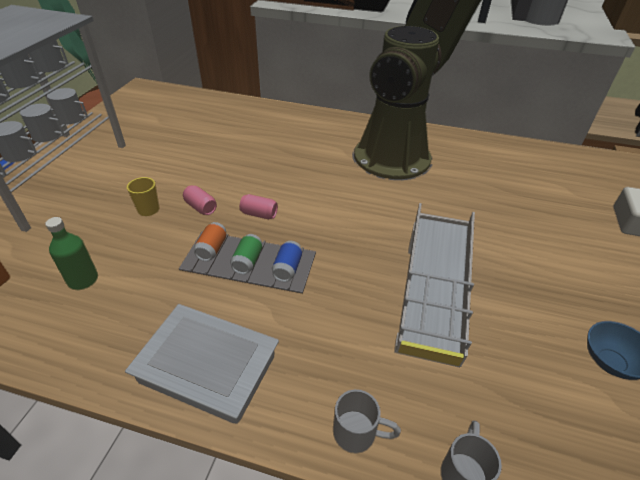

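The top view shows the cans blue (339,226), green (386,222) and orange (434,229). The pink look-alikes are at (408,310) and (486,298), and the green bottle is at (547,147). The dispenser runs from its open end (172,318) up to the yellow stop (175,153). The arm is out of view.

```bash
cat > h.py <<'E'
import numpy as np,cv2
from rig import monitor,eyes,robot
def cam(n):
    p=eyes.camera_params(n);K=np.array(p["intrinsics"]);R=cv2.Rodrigues(np.array(p["rvec"],float))[0]
    return K,np.array([p["k1"],0,0,0.]),R,np.array(p["tvec"],float)
def toworld(n,uv,z,c=None):
    K,d,R,t=c or cam(n)
    x=cv2.undistortPoints(np.array(uv,float).reshape(-1,1,2),K,d)[:,0]
    r=np.c_[x,np.ones(len(x))]@R; C=-R.T@t
    return C+r*((z-C[2])/r[:,2])[:,None]
def proj(n,P,c=None):
    K,d,R,t=c or cam(n)
    return cv2.projectPoints(np.array(P,float).reshape(-1,1,3),cv2.Rodrigues(R)[0],t,K,d)[0][:,0]
HS={"green":(50,75),"orange":(8,16),"blue":(105,125),"yellow":(24,32)}
def blob(img,col,roi):
    h=cv2.cvtColor(img,cv2.COLOR_RGB2HSV);a,b=HS[col]
    m=cv2.inRange(h,(a,150,60),(b,255,255));k=np.zeros_like(m);x0,y0,x1,y1=roi;k[y0:y1,x0:x1]=1;m*=k
    c=max(cv2.findContours(m,0,2)[0],key=cv2.contourArea)
    return c,cv2.minAreaRect(c)
E
python3 - <<'E'
from h import *
im=cv2.imread("pics/top0.png")[:,:,::-1].copy()
for c in("blue","green","orange"):
    k,(ce,sz,a)=blob(im,c,(300,185,470,275))
    b=cv2.boxPoints((ce,sz,a));w=toworld("top",b,32)
    e=[w[1]-w[0],w[2]-w[1]];e=max(e,key=np.linalg.norm)
    print(c,ce,sz,toworld("top",[ce],32).round(1),np.degrees(np.arctan2(e[1],e[0])).round(1),np.linalg.norm(e))
k,r=blob(im,"yellow",(120,130,230,170));print(r)
print(toworld("top",[[313,205],[454,196],[317,266],[458,257]],6).round(1))
cv2.imwrite("pics/disp.png",cv2.resize(im[135:330,120:225,::-1],None,fx=3,fy=3,interpolation=cv2.INTER_CUBIC))
sc=cv2.imread("pics/scene0.png")
cv2.imwrite("pics/sdisp.png",cv2.resize(sc[195:370,385:485],None,fx=3,fy=3,interpolation=cv2.INTER_CUBIC))
a=cv2.imread("pics/disp.png");b=cv2.imread("pics/sdisp.png");h=max(a.shape[0],b.shape[0])
f=lambda q:cv2.copyMakeBorder(q,0,h-q.shape[0],0,0,0)
cv2.imwrite("pics/both.png",np.hstack([f(a),f(b)]))
E
```

```text
blue (338.77337646484375, 224.96392822265625) (32.50898361206055, 25.835182189941406) [[ 547.7 -153.    32. ]] -177.2 66.14825650792247
green (385.9558410644531, 221.4264678955078) (31.675657272338867, 25.77002716064453) [[ 554.2 -247.8   32. ]] -177.4 64.60746439238758
orange (433.8565979003906, 227.92214965820312) (32.59286880493164, 26.164831161499023) [[ 540.3 -343.8   32. ]] -177.3 66.33595307451
((169.52120971679688, 150.4239501953125), (3.895134449005127, 21.17354965209961), 87.1375961303711)
[[ 594.7 -101.9    6. ]
 [ 611.7 -393.7    6. ]
 [ 468.5 -108.9    6. ]
 [ 484.4 -396.3    6. ]]
```

View pics/both.png

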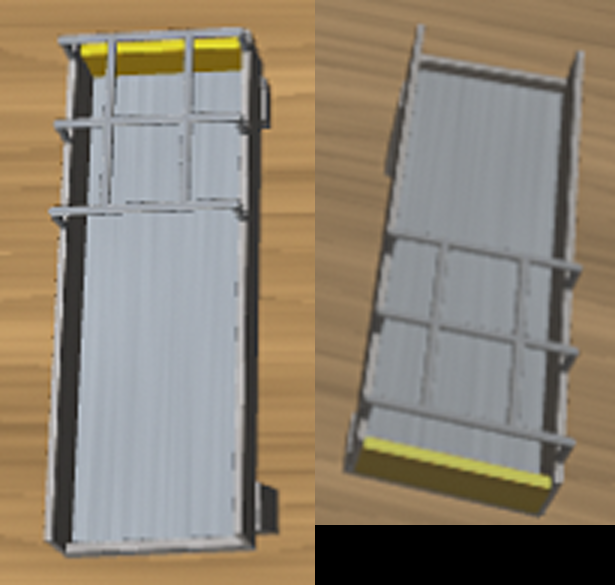

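The crop shows the floor's uphill edge and the guard bars clearly. I'll fit the dispenser pose (x, y, yaw) from both views.

Run:
```python
from h import *
from scipy.optimize import least_squares
T=lambda x,y:(120+x/3,135+y/3); S=lambda x,y:(385+(x-315)/3,195+y/3)
cs,ct=cam("scene"),cam("top"); t10=np.tan(np.radians(10))
def W(p,L):
    L=np.array(L,float);c,s=np.cos(p[2]),np.sin(p[2])
    return np.c_[p[0]+c*L[:,0]-s*L[:,1],p[1]+s*L[:,0]+c*L[:,1],L[:,2]]
fl=lambda x,h=0:55-x*t10+h
def model(p):
    xs,xu=p[3],p[4]; z=fl(xs,34)
    top=W(p,[(xs,55,z),(xs,-55,z),(xu,-55,fl(xu)),(45,0,fl(45,70)),(170,0,fl(170,70))])
    sc=W(p,[(xs,-55,z),(xs,55,z),(xu,-55,fl(xu)),(xu,55,fl(xu))])
    return proj("top",top,ct),proj("scene",sc,cs)
ot=np.array([T(80,46),T(240,43),T(238,542),T(150,209),T(150,38)])
os_=np.array([S(363,441),S(550,484),S(420,65),S(566,87)])
def res(p):
    a,b=model(p);ra=a-ot;ra[3:,0]=0
    return np.r_[ra.ravel(),(b-os_).ravel()]
r=least_squares(res,[560,170,0,168,-160],x_scale=[10,10,.01,10,10],loss="soft_l1");print(r.x.round(3),res(r.x).round(1))
p=r.x;print("load",W(p,[(-79,0,96)]).round(1), "yaw deg",np.degrees(p[2]))
```

```text
[ 5.26618e+02  1.71266e+02  2.50000e-02  1.71477e+02 -1.62772e+02] [ 0.2  0.8  1.4 -0.2  0.7  1.1  0.   0.9  0.  -2.5  0.6  0.2  0.4  0.2
  0.1  0.3  0.3  1.6]
load [[447.6 169.3  96. ]] yaw deg 1.4579527930803762
```

Call:
{"name": "apply_moves", "arguments": {"series": [[0, -1, -0.5, 0, -1], [0, -1, -0.7, 0, -1], [0, -1, -0.7, 0, -0.83], [0, -1, -0.7, 0, 0], [0, -1, -0.7, 0, 0]]}}

```text
t: 0.72
ee_pos: [386.0, 401.2, 231.2]
eef_rot: [[-0.999, -0.052, -0.0], [-0.052, 0.999, -0.0], [0.0, -0.0, -1.0]]
wrist_force: [0.1, 1.2, 0.2]
width: 85.3
```

```bash
cat >> h.py <<'E'
def togo(P,yaw):
    s=monitor.observe();R=s["eef_rot"];cur=np.degrees(np.arctan2(R[1,1],R[0,1]))
    a=np.radians(yaw);y=np.array([np.cos(a),np.sin(a),0]);x=np.array([np.sin(a),-np.cos(a),0])
    x=x*-1 if np.dot(np.cross(x,y),[0,0,-1])<0 else x
    d=np.array(P)-s["ee_pos"]
    print("t",round(s["t"],2),"pos",s["ee_pos"].round(1),"yaw",cur.round(2),"q",s["q"].round(2),"w",round(s["width"],1),"F",s["wrist_force"].round(1))
    print("spin",((cur-yaw)/6).round(2),"rows xyz",np.round([d@x/50,d@y/50,-d[2]/50],3))
E
python3 -c "
from h import *
togo((553.5,-247.8,180),93.1)"
```

```text
t 0.72 pos [386.  401.2 231.2] yaw 92.97 q [ 0.8   0.23 -0.15  1.18  0.    0.75] w 85.3 F [0.1 1.2 0.2]
spin -0.02 rows xyz [ -2.644 -13.142   1.023]
```

Call:
{"name": "apply_moves", "arguments": {"series": [[0, -0.4, -1, 0, 0], [0, -0.4, -1, 0, 0], [0, -0.4, -1, 0, 0], [0, -0.4, -1, 0, 0], [0, -0.4, -1, 0, 0]]}}

```text
t: 1.35
ee_pos: [497.7, 156.4, 231.0]
eef_rot: [[-0.999, -0.052, -0.0], [-0.052, 0.999, -0.0], [0.0, -0.0, -1.0]]
wrist_force: [1.3, 1.2, -0.4]
width: 85.3
```

Call:
{"name": "apply_moves", "arguments": {"series": [[0, -0.4, -1, 0, 0], [0, -0.24, -1, 0, 0], [0, 0, -1, 0, 0], [0, 0, -1, 0.1, 0], [0, 0, -1, 0.1, 0]]}}

```text
t: 1.98
ee_pos: [542.0, -91.5, 220.9]
eef_rot: [[-0.999, -0.052, -0.0], [-0.052, 0.999, 0.0], [0.0, 0.0, -1.0]]
wrist_force: [0.3, -0.7, 0.2]
width: 85.8
```

Call:
{"name": "apply_moves", "arguments": {"series": [[0, 0, -1, 0.2, 0], [0, 0, -1, 0.2, 0], [0, 0, -0.8, 0.2, 0], [0, 0, -0.34, 0.2, 0], [0, 0, 0, 0, 0]]}}

```text
t: 2.6
ee_pos: [549.5, -246.8, 179.9]
eef_rot: [[-0.999, -0.05, -0.002], [-0.05, 0.999, 0.001], [0.002, 0.002, -1.0]]
wrist_force: [0.3, 0.5, 0.3]
width: 85.1
```

Run:
```python
from h import *
togo((553.5,-247.8,180),93.1)
c=cam("wrist");im=eyes.get_image("wrist");cv2.imwrite("pics/w1.png",im[:,:,::-1])
print(proj("wrist",[(554,-248,32),(540,-344,32),(548,-153,32)],c))
for col in("green","orange","blue"):
  try:
    k,r=blob(im,col,(0,0,640,480));print(col,r,toworld("wrist",[r[0]],32,c).round(1))
    w=toworld("wrist",cv2.boxPoints(r),32,c);e=max([w[1]-w[0],w[2]-w[1]],key=np.linalg.norm);print(np.degrees(np.arctan2(e[1],e[0])))
  except Exception as e:print(col,e)
```

```text
t 2.6 pos [ 549.5 -246.8  179.9] yaw 92.87 q [-0.42  0.34 -0.12  1.11  0.   -0.47] w 85.1 F [0.3 0.5 0.3]
spin -0.04 rows xyz [-0.079 -0.025 -0.001]
[[318.50443612 221.27451886]
 [200.41409243 198.98322204]
 [434.43783964 219.90816524]]
green ((317.0513610839844, 221.837646484375), (84.6822738647461, 65.20765686035156), 89.11859893798828) [[ 554.5 -249.2   32. ]]
5.17634843842329
orange ((197.54998779296875, 199.64999389648438), (86.82044219970703, 68.95015716552734), 85.60128784179688) [[ 540.7 -346.4   32. ]]
3.2137994543695747
blue ((434.5674133300781, 220.1106719970703), (67.60710144042969, 84.6999740600586), 3.6522228717803955) [[ 548.2 -152.9   32. ]]
-176.7979642769951
```

View pics/w1.png

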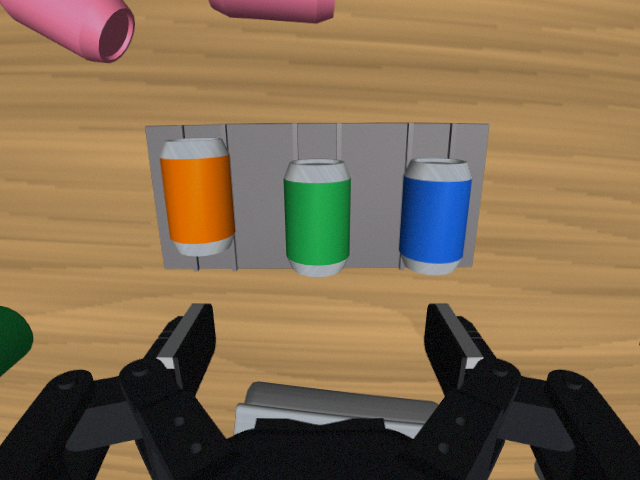

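The wrist view confirms the choice. The green can is at (317,222), between orange (198,200) and blue (435,220), and the pink ones lie outside the tray. I'll lower onto the green can.

Call:
{"name": "apply_moves", "arguments": {"series": [[0.1, -0.1, -0.03, 0.8, -0.04], [0.1, 0, 0, 0.8, 0], [0.1, 0, 0, 0.8, 0], [0.1, 0, 0, 0.5, 0], [0.1, 0, 0, 0.33, 0]], "grip_force": 35}}

```text
t: 3.28
ee_pos: [555.4, -246.1, 19.1]
eef_rot: [[-0.998, -0.058, -0.001], [-0.058, 0.998, 0.001], [0.001, 0.001, -1.0]]
wrist_force: [-0.1, -0.3, -0.5]
width: 77.0
```

Call:
{"name": "apply_moves", "arguments": {"series": [[0.1, 0, 0, 0, 0], [1, 0, 0, 0, 0], [1, 0, 0, 0, 0], [1, 0, 0, 0, 0], [1, 0, 0, 0, 0]]}}

```text
t: 3.9
ee_pos: [556.7, -248.3, 21.5]
eef_rot: [[-0.998, -0.056, 0.003], [-0.056, 0.998, -0.001], [-0.003, -0.001, -1.0]]
wrist_force: [-0.3, 0.4, 6.8]
width: 52.0
```

```bash
python3 -c "
from h import *
togo((554,-248.3,16),93.1)"
```

```text
t 3.9 pos [ 556.7 -248.3   21.5] yaw 93.19 q [-0.42  0.49 -0.3   0.78  0.   -0.48] w 52.0 F [-0.3  0.4  6.8]
spin 0.02 rows xyz [0.054 0.003 0.111]
```

Call:
{"name": "apply_moves", "arguments": {"series": [[1, 0, 0, 0, 0], [1, 0, 0, -0.3, 0], [1, 0, 0, -0.5, 0], [1, 0, 0, -0.8, 0], [1, 0, 0, -0.8, 0]], "grip_force": 35}}

```text
t: 4.53
ee_pos: [555.1, -248.0, 141.6]
eef_rot: [[-0.998, -0.056, -0.0], [-0.056, 0.998, -0.0], [0.0, -0.0, -1.0]]
wrist_force: [1.1, 0.0, -1.7]
width: 51.6
```

Call:
{"name": "apply_moves", "arguments": {"series": [[1, 0, 0, -0.8, 0], [1, 0, 0, -0.8, 0], [1, 0, 0, -0.3, 0], [1, 0, 0, 0, 0], [1, 0, 0, 0, 0]]}}

```text
t: 5.15
ee_pos: [554.5, -247.6, 232.9]
eef_rot: [[-0.998, -0.056, -0.003], [-0.056, 0.998, 0.001], [0.003, 0.001, -1.0]]
wrist_force: [-0.9, -0.5, -2.0]
width: 51.6
```

Run:
```python
from h import *
togo((447.6,169.3,200),91.5)
c=cam("wrist");im=eyes.get_image("wrist");cv2.imwrite("pics/w2.png",im[:,:,::-1])
```

```text
t 5.15 pos [ 554.5 -247.6  232.9] yaw 93.19 q [-0.42  0.33 -0.02  1.22 -0.   -0.48] w 51.6 F [-0.9 -0.5 -2. ]
spin 0.28 rows xyz [1.918 8.391 0.658]
```

View pics/w2.png

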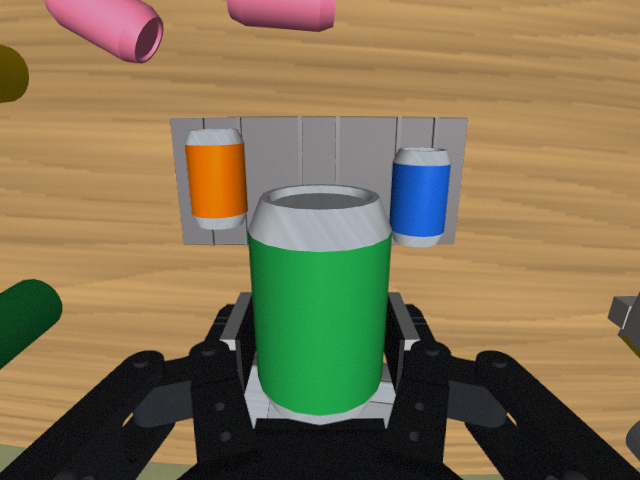

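The green can is held between the pads, level, and orange and blue are untouched. Next I turn it crosswise for the channel.

Call:
{"name": "apply_moves", "arguments": {"series": [[1, 0, 0, 0, 1], [1, 0, 0, 0, 1], [1, 0, 0, 0, 1], [1, 0, 0, 0, 1], [1, 0, 0, 0, 1]]}}

```text
t: 5.82
ee_pos: [554.6, -247.6, 232.9]
eef_rot: [[-0.891, 0.454, -0.003], [0.454, 0.891, 0.001], [0.003, -0.0, -1.0]]
wrist_force: [0.3, 0.4, -2.1]
width: 51.6
```

Call:
{"name": "apply_moves", "arguments": {"series": [[1, 0, 0, 0, 1], [1, 0, 0, 0, 1], [1, 0, 0, 0, 1], [1, 0, 0, 0, 1], [1, 0, 0, 0, 1]]}}

```text
t: 6.45
ee_pos: [554.6, -247.6, 232.9]
eef_rot: [[-0.545, 0.839, -0.003], [0.839, 0.545, 0.001], [0.003, -0.002, -1.0]]
wrist_force: [-0.4, 0.5, -2.3]
width: 51.7
```

Call:
{"name": "apply_moves", "arguments": {"series": [[1, 0, 0, 0, 1], [1, 0, 0, 0, 1], [1, 0, 0, 0, 1], [1, 0, 0, 0, 1], [1, 0, 0, 0, 1]]}}

```text
t: 7.08
ee_pos: [554.6, -247.6, 232.9]
eef_rot: [[-0.052, 0.999, -0.003], [0.999, 0.052, 0.001], [0.001, -0.003, -1.0]]
wrist_force: [0.5, 0.1, -2.2]
width: 51.5
```

```bash
python3 -c "
from h import *
togo((450,169.4,200),1.46)"
```

```text
t 7.08 pos [ 554.6 -247.6  232.9] yaw 3.0 q [-0.42  0.33 -0.02  1.22 -0.    1.1 ] w 51.5 F [ 0.5  0.1 -2.2]
spin 0.26 rows xyz [ 8.39  -1.879  0.658]
```

Call:
{"name": "apply_moves", "arguments": {"series": [[1, 0.6, -0.1, 0, 0.26], [1, 0.9, -0.23, 0, 0], [1, 1, -0.25, 0, 0], [1, 1, -0.25, 0, 0], [1, 1, -0.25, 0, 0]]}}

```text
t: 7.7
ee_pos: [492.7, -23.3, 233.3]
eef_rot: [[-0.028, 1.0, -0.002], [1.0, 0.028, 0.0], [0.0, -0.002, -1.0]]
wrist_force: [0.6, 0.4, -1.6]
width: 52.1
```

Call:
{"name": "apply_moves", "arguments": {"series": [[1, 1, -0.25, 0, 0], [1, 1, -0.25, 0.1, 0], [1, 0.9, -0.2, 0.2, 0], [1, 0.6, -0.1, 0.2, 0], [1, 0.39, 0, 0.2, 0]]}}

```text
t: 8.32
ee_pos: [447.2, 169.6, 198.1]
eef_rot: [[-0.03, 1.0, -0.002], [1.0, 0.03, -0.001], [-0.001, -0.002, -1.0]]
wrist_force: [0.5, -0.8, -1.8]
width: 52.1
```

Call:
{"name": "apply_moves", "arguments": {"series": [[1, 0, 0, 0, 0], [1, 0, 0, 0, 0]]}}

```text
t: 8.57
ee_pos: [448.3, 167.9, 199.2]
eef_rot: [[-0.028, 1.0, -0.001], [1.0, 0.028, -0.001], [-0.001, -0.001, -1.0]]
wrist_force: [0.4, -0.1, -2.2]
width: 51.7
```

Run:
```python
from h import *
togo((450,169.4,200),1.46)
im=eyes.get_image("wrist");cv2.imwrite("pics/w3.png",im[:,:,::-1])
im=eyes.get_image("scene");cv2.imwrite("pics/s3.png",im[:,:,::-1])
```

```text
t 8.57 pos [448.3 167.9 199.2] yaw 1.63 q [ 0.36  0.1  -0.38  1.09 -0.    1.9 ] w 51.7 F [ 0.4 -0.1 -2.2]
spin 0.03 rows xyz [ 0.03   0.036 -0.016]
```

View pics/w3.png

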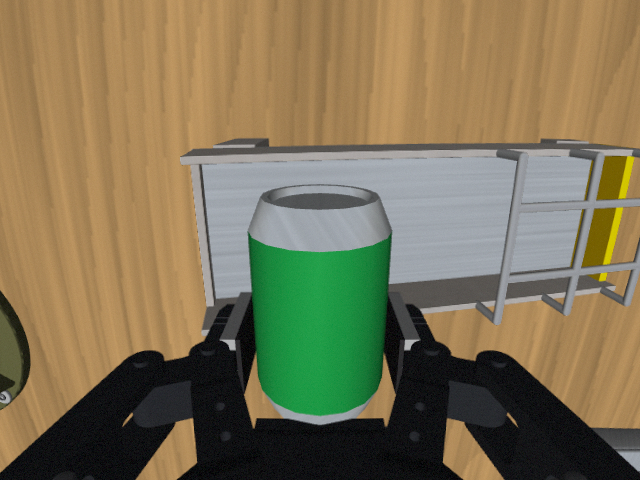

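Run:
```python
from h import *
c=cam("wrist");im=cv2.imread("pics/w3.png");print("cam at",(-c[2].T@c[3]).round(0))
t=np.tan(np.radians(10));a=0.02545;R=np.array([[np.cos(a),-np.sin(a)],[np.sin(a),np.cos(a)]])
def Wd(x,y,h):  # h normal to floor
    s,cc=np.sin(np.radians(10)),np.cos(np.radians(10));X=x+h*s;z=55-x*t+h*cc
    p=np.array([526.6,171.3])+R@[X,y];return [*p,z]
for h,col in((0,(0,0,255)),(45,(255,0,255))):
  for y in(-55,55):
    q=proj("wrist",[Wd(-162,y,h),Wd(40,y,h)],c).astype(int);cv2.line(im,tuple(map(int,q[0])),tuple(map(int,q[1])),col,1);print(h,y,q.tolist())
q=proj("wrist",[Wd(-162,-55,0),Wd(-162,55,0)],c).astype(int);cv2.line(im,tuple(map(int,q[0])),tuple(map(int,q[1])),(0,0,255),1)
cv2.imwrite("pics/w3o.png",im)
```

```text
cam at [447. 247. 342.]
0 -55 [[210, 292], [452, 274]]
0 55 [[196, 148], [467, 145]]
45 -55 [[203, 323], [482, 297]]
45 55 [[185, 155], [504, 151]]
```

View pics/w3o.png

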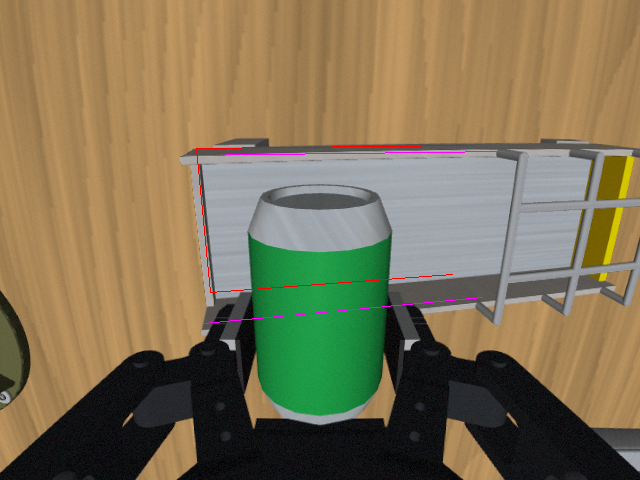

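The overlay agrees to within about 3 mm across and 0.5° in yaw. The can is over the channel, with ±11 mm of room each side. I'll lower it.

Call:
{"name": "apply_moves", "arguments": {"series": [[1, -0.03, 0, 0.5, -0.03], [1, 0, 0, 0.6, 0], [1, 0, 0, 0.6, 0], [1, 0, 0, 0.4, 0], [1, 0, 0, 0.06, 0]]}}

```text
t: 9.3
ee_pos: [447.9, 165.9, 90.9]
eef_rot: [[-0.03, 1.0, -0.002], [1.0, 0.03, -0.001], [-0.001, -0.002, -1.0]]
wrist_force: [-0.6, -0.5, -1.9]
width: 51.5
```

Call:
{"name": "apply_moves", "arguments": {"series": [[1, 0, 0, 0, 0], [1, 0, 0, 0.04, 0], [1, 0, 0, 0, 0]]}}

```text
t: 9.68
ee_pos: [449.2, 167.1, 90.4]
eef_rot: [[-0.032, 1.0, 0.001], [1.0, 0.032, 0.0], [0.0, 0.001, -1.0]]
wrist_force: [0.6, 0.5, -1.7]
width: 52.1
```

Call:
{"name": "apply_moves", "arguments": {"series": [[1, 0, 0, 0.04, 0], [1, 0, 0, 0, 0]]}}

```text
t: 9.93
ee_pos: [448.7, 167.0, 87.8]
eef_rot: [[-0.032, 0.999, -0.0], [0.999, 0.032, -0.0], [-0.0, -0.0, -1.0]]
wrist_force: [1.1, -0.8, -1.9]
width: 51.7
```

Call:
{"name": "apply_moves", "arguments": {"series": [[1, 0, 0, 0.04, 0], [1, 0, 0, 0, 0]]}}

```text
t: 10.18
ee_pos: [448.6, 167.0, 85.6]
eef_rot: [[-0.032, 0.999, -0.0], [0.999, 0.032, -0.0], [-0.0, -0.0, -1.0]]
wrist_force: [0.3, 0.1, -1.0]
width: 52.0
```

Call:
{"name": "apply_moves", "arguments": {"series": [[1, 0, 0, 0.02, 0], [1, 0, 0, 0, 0]]}}

```text
t: 10.42
ee_pos: [448.8, 167.1, 84.9]
eef_rot: [[-0.032, 0.999, 0.0], [0.999, 0.032, 0.0], [0.0, 0.0, -1.0]]
wrist_force: [-0.2, -0.2, -0.6]
width: 51.7
```

Call:
{"name": "apply_moves", "arguments": {"series": [[0.3, 0, 0, 0, 0], [0.1, 0, 0, 0, 0], [0.1, 0, 0, 0, 0], [0.1, 0, 0, 0, 0]]}}

```text
t: 10.92
ee_pos: [449.0, 167.1, 84.9]
eef_rot: [[-0.032, 0.999, 0.0], [0.999, 0.032, 0.0], [0.0, 0.0, -1.0]]
wrist_force: [0.9, -0.1, 0.4]
width: 76.8
```

Call:
{"name": "apply_moves", "arguments": {"series": [[0.1, 0, 0, -0.2, 0], [0.1, 0, 0, -0.3, 0], [0.1, 0, 0, -0.5, 0], [0.1, 0, 0, -0.8, 0], [0.1, 0, 0, -0.5, 0]]}}

```text
t: 11.55
ee_pos: [449.5, 167.3, 202.9]
eef_rot: [[-0.032, 0.999, 0.003], [0.999, 0.032, 0.001], [0.001, 0.003, -1.0]]
wrist_force: [-0.0, 0.8, -0.4]
width: 76.8
```

Call:
{"name": "apply_moves", "arguments": {"series": [[0.1, 0, 0, 0, 0], [0.1, 0, 0, 0, 0], [0.1, 0, 0, 0, 0]]}}

```text
t: 11.92
ee_pos: [448.0, 166.7, 198.9]
eef_rot: [[-0.032, 0.999, -0.002], [0.999, 0.032, -0.001], [-0.001, -0.002, -1.0]]
wrist_force: [0.2, -0.0, -0.8]
width: 77.1
```

Run:
```python
from h import *
togo((540.5,-344.6,200),93.1)
im=eyes.get_image("wrist");cv2.imwrite("pics/w4.png",im[:,:,::-1])
```

```text
t 11.93 pos [448.  166.7 198.9] yaw 1.81 q [ 0.36  0.1  -0.38  1.08 -0.    1.9 ] w 77.1 F [ 0.2 -0.  -0.8]
spin -15.21 rows xyz [ -1.295 -10.311  -0.023]
```

View pics/w4.png

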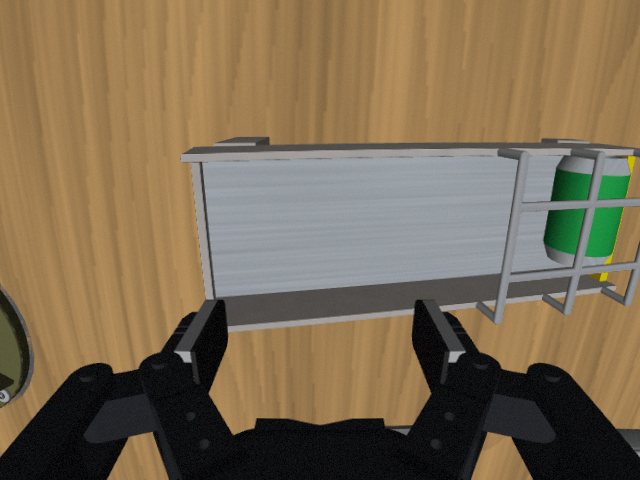

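The green can lies crosswise against the yellow stop at about (585,210). Next is the orange can.

Call:
{"name": "apply_moves", "arguments": {"series": [[0.1, -0.6, 0.1, -0.3, 0], [0.1, -0.9, 0.2, -0.3, 0], [0.1, -1, 0.2, 0, 0], [0.1, -1, 0.2, 0, 0], [0.1, -1, 0.2, 0, 0]]}}

```text
t: 12.6
ee_pos: [500.7, -58.0, 229.1]
eef_rot: [[-0.032, 0.999, -0.001], [0.999, 0.032, 0.0], [0.0, -0.001, -1.0]]
wrist_force: [0.6, -0.5, -0.1]
width: 76.8
```

Call:
{"name": "apply_moves", "arguments": {"series": [[0.1, -1, 0.2, 0, 0], [0.1, -1, 0.2, 0, 0], [0.1, -1, 0.1, 0, 0], [0.1, -1, 0.13, 0, 0], [0.1, -1, 0, 0, 0]]}}

```text
t: 13.22
ee_pos: [540.1, -306.8, 228.7]
eef_rot: [[-0.032, 0.999, -0.001], [0.999, 0.032, 0.001], [0.001, -0.001, -1.0]]
wrist_force: [1.4, 0.4, 0.1]
width: 77.0
```

Call:
{"name": "apply_moves", "arguments": {"series": [[0.1, -0.5, 0, 0, 0], [0.1, -0.28, 0, 0, -1], [0.1, 0, 0, 0, -1], [0.1, 0, 0, 0, -1], [0.1, 0, 0, 0, -1]]}}

```text
t: 13.85
ee_pos: [541.3, -343.5, 229.1]
eef_rot: [[-0.439, 0.898, -0.001], [0.898, 0.439, 0.001], [0.002, -0.0, -1.0]]
wrist_force: [0.5, 0.2, -0.1]
width: 77.0
```

Call:
{"name": "apply_moves", "arguments": {"series": [[0.1, 0, 0, 0, -1], [0.1, 0, 0, 0, -1], [0.1, 0, 0, 0, -1], [0.1, 0, 0, 0, -1], [0.1, 0, 0, 0, -1]]}}

```text
t: 14.48
ee_pos: [541.3, -343.4, 229.2]
eef_rot: [[-0.83, 0.558, -0.001], [0.558, 0.83, 0.001], [0.001, 0.0, -1.0]]
wrist_force: [-0.0, -0.5, -0.6]
width: 76.9
```

Call:
{"name": "apply_moves", "arguments": {"series": [[0.1, 0, 0, 0, -1], [0.1, 0, 0, 0, -1], [0.1, 0, 0, 0, -1], [0.1, 0, 0, 0, -1], [0.1, 0, 0, 0, -1]]}}

```text
t: 15.1
ee_pos: [541.3, -343.4, 229.2]
eef_rot: [[-0.998, 0.069, -0.001], [0.069, 0.998, 0.001], [0.001, 0.001, -1.0]]
wrist_force: [-0.5, 0.2, -0.8]
width: 76.8
```

Call:
{"name": "apply_moves", "arguments": {"series": [[0.1, 0, 0, 0, -1], [0.1, 0, 0, 0, -0.2], [0.1, 0, 0, 0, 0], [0.1, 0, 0, 0, 0]]}}

```text
t: 15.6
ee_pos: [541.5, -344.1, 229.7]
eef_rot: [[-0.999, -0.052, -0.0], [-0.052, 0.999, 0.0], [0.0, 0.0, -1.0]]
wrist_force: [-0.1, -0.2, 0.8]
width: 76.6
```

Run:
```python
from h import *
togo((540.5,-345,18),93.1)
c=cam("wrist");im=eyes.get_image("wrist");cv2.imwrite("pics/w5.png",im[:,:,::-1])
for col in("orange","blue"):
    k,r=blob(im,col,(0,0,640,480));print(col,r,toworld("wrist",[r[0]],32,c).round(1))
```

```text
t 15.6 pos [ 541.5 -344.1  229.7] yaw 92.97 q [-0.57  0.39  0.06  1.24  0.   -0.62] w 76.6 F [-0.1 -0.2  0.8]
spin -0.02 rows xyz [ 0.021 -0.017  4.233]
orange ((319.0, 201.0), (74.0, 56.0), 90.0) [[ 540.9 -345.4   32. ]]
blue ((516.0848388671875, 217.78953552246094), (58.989315032958984, 72.30592346191406), 7.907162666320801) [[ 546.9 -152.9   32. ]]
```

Wrist view and top view agree on the orange can to about 1 mm, so I descend and grip.

Call:
{"name": "apply_moves", "arguments": {"series": [[0.1, 0.02, -0.02, 0.8, -0.02], [0.1, 0, 0, 0.9, 0], [0.1, 0, 0, 0.9, 0], [0.1, 0, 0, 0.8, 0], [0.1, 0, 0, 0.5, 0]]}}

```text
t: 16.27
ee_pos: [539.4, -344.6, 32.5]
eef_rot: [[-0.999, -0.054, -0.002], [-0.054, 0.999, 0.001], [0.002, 0.002, -1.0]]
wrist_force: [-0.1, -0.4, 0.2]
width: 77.1
```

Call:
{"name": "apply_moves", "arguments": {"series": [[0.1, 0, 0, 0.33, 0], [0.1, 0, 0, 0, 0], [1, 0, 0, 0, 0], [1, 0, 0, 0, 0], [1, 0, 0, 0, 0]]}}

```text
t: 16.9
ee_pos: [541.8, -345.1, 20.0]
eef_rot: [[-0.998, -0.055, 0.003], [-0.055, 0.998, 0.0], [-0.003, 0.0, -1.0]]
wrist_force: [0.3, 3.8, 6.8]
width: 52.0
```

Call:
{"name": "apply_moves", "arguments": {"series": [[1, 0, 0, 0, 0], [1, 0, 0, 0, 0]]}}

```text
t: 17.15
ee_pos: [541.8, -345.2, 20.0]
eef_rot: [[-0.998, -0.055, 0.003], [-0.055, 0.998, 0.0], [-0.003, -0.0, -1.0]]
wrist_force: [-0.5, 4.4, 6.4]
width: 51.6
```

Call:
{"name": "apply_moves", "arguments": {"series": [[1, 0, 0, -0.3, 0], [1, 0, 0, -0.5, 0], [1, 0, 0, -0.8, 0], [1, 0, 0, -0.8, 0], [1, 0, 0, -0.8, 0]]}}

```text
t: 17.77
ee_pos: [540.4, -345.8, 180.7]
eef_rot: [[-0.999, -0.054, 0.0], [-0.054, 0.999, -0.001], [-0.0, -0.001, -1.0]]
wrist_force: [0.8, -0.9, -1.9]
width: 52.1
```

Call:
{"name": "apply_moves", "arguments": {"series": [[1, 0, 0, -0.7, 0], [1, 0, 0, -0.3, 0], [1, 0, 0, 0, 0], [1, 0, 0, 0, 1], [1, 0, 0, 0, 1]]}}

```text
t: 18.4
ee_pos: [539.5, -344.9, 226.0]
eef_rot: [[-0.987, 0.158, -0.003], [0.158, 0.987, 0.002], [0.003, 0.001, -1.0]]
wrist_force: [0.4, 0.1, -2.3]
width: 51.6
```

Call:
{"name": "apply_moves", "arguments": {"series": [[1, 0, 0, 0, 1], [1, 0, 0, 0, 1], [1, 0, 0, 0, 1], [1, 0, 0, 0, 1], [1, 0, 0, 0, 1]]}}

```text
t: 19.02
ee_pos: [539.5, -344.8, 225.8]
eef_rot: [[-0.776, 0.63, -0.003], [0.63, 0.776, 0.002], [0.004, -0.001, -1.0]]
wrist_force: [0.5, -0.8, -2.2]
width: 51.9
```

Call:
{"name": "apply_moves", "arguments": {"series": [[1, 0, 0, 0, 1], [1, 0, 0, 0, 1], [1, 0, 0, 0, 1], [1, 0, 0, 0, 1], [1, 0, 0, 0, 1]]}}

```text
t: 19.65
ee_pos: [539.5, -344.8, 225.8]
eef_rot: [[-0.357, 0.934, -0.003], [0.934, 0.357, 0.002], [0.003, -0.002, -1.0]]
wrist_force: [0.4, -0.3, -1.3]
width: 52.0
```

Call:
{"name": "apply_moves", "arguments": {"series": [[1, 0, 0, 0, 1], [1, 0, 0, 0, 1], [1, 0, 0, 0, 1], [1, 0, 0, 0, 0.2], [1, 0, 0, 0, 0]]}}

```text
t: 20.27
ee_pos: [540.0, -345.1, 227.1]
eef_rot: [[-0.035, 0.999, -0.002], [0.999, 0.035, 0.001], [0.001, -0.002, -1.0]]
wrist_force: [0.2, -0.5, -1.0]
width: 51.7
```

```bash
python3 -c "
from h import *
togo((449,164,200),1.9)"
```

```text
t 20.27 pos [ 540.  -345.1  227.1] yaw 2.01 q [-0.57  0.39  0.06  1.24 -0.    0.97] w 51.7 F [ 0.2 -0.5 -1. ]
spin 0.02 rows xyz [10.236 -1.482  0.542]
```

Call:
{"name": "apply_moves", "arguments": {"series": [[1, 0.6, -0.1, 0, 0], [1, 0.9, -0.15, 0, 0], [1, 1, -0.15, 0, 0], [1, 1, -0.15, 0, 0], [1, 1, -0.15, 0, 0]]}}

```text
t: 20.9
ee_pos: [497.4, -120.2, 228.1]
eef_rot: [[-0.035, 0.999, 0.0], [0.999, 0.035, 0.0], [0.0, 0.0, -1.0]]
wrist_force: [0.3, -1.2, -1.8]
width: 51.7
```

Call:
{"name": "apply_moves", "arguments": {"series": [[1, 1, -0.15, 0, 0], [1, 1, -0.15, 0, 0], [1, 1, -0.15, 0, 0], [1, 1, -0.15, 0, 0], [1, 0.9, -0.1, 0.1, 0]]}}

```text
t: 21.52
ee_pos: [454.3, 123.7, 223.5]
eef_rot: [[-0.035, 0.999, 0.001], [0.999, 0.035, 0.0], [0.0, 0.001, -1.0]]
wrist_force: [0.7, 0.3, -1.7]
width: 51.9
```

Call:
{"name": "apply_moves", "arguments": {"series": [[1, 0.6, -0.05, 0.2, 0], [1, 0.25, 0, 0.2, 0], [1, 0, 0, 0, 0], [1, 0, 0, 0, 0]]}}

```text
t: 22.02
ee_pos: [451.0, 163.5, 203.4]
eef_rot: [[-0.033, 0.999, -0.0], [0.999, 0.033, -0.001], [-0.001, -0.0, -1.0]]
wrist_force: [1.0, -0.3, -1.5]
width: 51.9
```

```bash
python3 -c "
from h import *
togo((449,164,90),1.9)"
```

```text
t 22.02 pos [451.  163.5 203.4] yaw 1.89 q [ 0.35  0.1  -0.37  1.09 -0.    1.89] w 51.9 F [ 1.  -0.3 -1.5]
spin -0.0 rows xyz [ 0.011 -0.039  2.268]
```

Call:
{"name": "apply_moves", "arguments": {"series": [[1, 0, -0.03, 0.5, 0], [1, 0, 0, 0.6, 0], [1, 0, 0, 0.6, 0], [1, 0, 0, 0.45, 0], [1, 0, 0, 0.12, 0]]}}

```text
t: 22.65
ee_pos: [448.7, 163.0, 88.9]
eef_rot: [[-0.032, 0.999, -0.002], [0.999, 0.032, -0.001], [-0.001, -0.002, -1.0]]
wrist_force: [-0.2, -0.5, -0.9]
width: 52.1
```

Call:
{"name": "apply_moves", "arguments": {"series": [[1, 0, 0, 0.03, 0], [1, 0, 0, 0, 0], [1, 0, 0, 0, 0]]}}

```text
t: 23.02
ee_pos: [450.0, 164.5, 89.2]
eef_rot: [[-0.034, 0.999, 0.001], [0.999, 0.034, 0.001], [0.0, 0.002, -1.0]]
wrist_force: [-0.4, 0.5, -1.4]
width: 51.6
```

Call:
{"name": "apply_moves", "arguments": {"series": [[1, 0, 0, 0.04, 0], [1, 0, 0, 0, 0]]}}

```text
t: 23.28
ee_pos: [449.2, 164.4, 86.3]
eef_rot: [[-0.034, 0.999, 0.0], [0.999, 0.034, -0.0], [-0.0, 0.0, -1.0]]
wrist_force: [-0.1, -0.5, -1.6]
width: 52.0
```

Call:
{"name": "apply_moves", "arguments": {"series": [[1, 0, 0, 0.02, 0], [1, 0, 0, 0, 0]]}}

```text
t: 23.52
ee_pos: [449.2, 164.3, 85.2]
eef_rot: [[-0.034, 0.999, -0.0], [0.999, 0.034, -0.0], [-0.0, -0.0, -1.0]]
wrist_force: [-0.0, -0.2, -2.1]
width: 51.7
```

Call:
{"name": "apply_moves", "arguments": {"series": [[1, 0, 0, 0.025, 0], [1, 0, 0, 0, 0]]}}

```text
t: 23.78
ee_pos: [449.2, 164.3, 83.9]
eef_rot: [[-0.034, 0.999, -0.0], [0.999, 0.034, -0.0], [-0.0, -0.0, -1.0]]
wrist_force: [0.1, 0.2, -1.7]
width: 51.7
```

Call:
{"name": "apply_moves", "arguments": {"series": [[0.3, 0, 0, 0, 0], [0.1, 0, 0, 0, 0], [0.1, 0, 0, 0, 0], [0.1, 0, 0, 0, 0]]}}

```text
t: 24.28
ee_pos: [449.5, 164.4, 84.2]
eef_rot: [[-0.034, 0.999, 0.0], [0.999, 0.034, 0.0], [0.0, 0.0, -1.0]]
wrist_force: [0.2, -0.3, 0.7]
width: 77.1
```

Call:
{"name": "apply_moves", "arguments": {"series": [[0.1, 0, 0, -0.2, 0], [0.1, 0, 0, -0.3, 0], [0.1, 0, 0, -0.5, 0], [0.1, 0, 0, -0.8, 0], [0.1, 0, 0, -0.5, 0]]}}

```text
t: 24.9
ee_pos: [450.1, 164.6, 202.2]
eef_rot: [[-0.034, 0.999, 0.003], [0.999, 0.034, 0.001], [0.001, 0.003, -1.0]]
wrist_force: [-0.0, 0.1, -0.1]
width: 77.1
```

Call:
{"name": "apply_moves", "arguments": {"series": [[0.1, 0, 0, 0, 0], [0.1, 0, 0, 0, 0], [0.1, 0, 0, 0, 0], [0.1, 0, 0, 0, 0]]}}

```text
t: 25.4
ee_pos: [448.7, 164.1, 198.2]
eef_rot: [[-0.034, 0.999, -0.002], [0.999, 0.034, -0.001], [-0.001, -0.002, -1.0]]
wrist_force: [-0.5, 0.6, 0.0]
width: 77.0
```

Run:
```python
from h import *
a=eyes.get_image("wrist")[:,:,::-1];b=eyes.get_image("scene")[:,:,::-1]
cv2.imwrite("pics/fin.png",cv2.resize(np.hstack([a,b]),(800,300),interpolation=cv2.INTER_AREA))
togo((449,164,90),1.9)
```

```text
t 25.5 pos [448.9 164.2 198.5] yaw 1.93 q [ 0.35  0.1  -0.39  1.08 -0.    1.89] w 76.6 F [ 0.1 -0.6 -0.4]
spin 0.01 rows xyz [-4.000e-03  1.000e-03  2.169e+00]
```

View pics/fin.png

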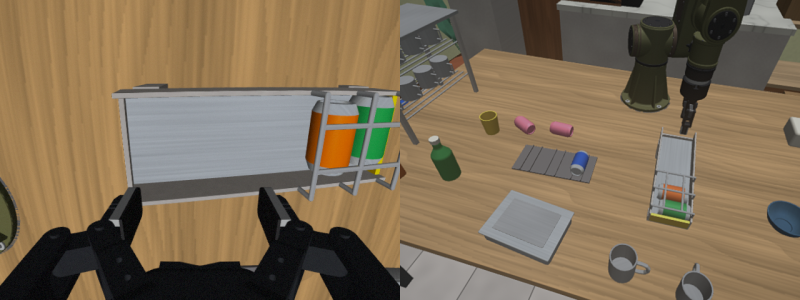

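Green is at the stop with orange right behind it, and blue is still in the tray. I'll let them settle briefly, confirm nothing moves, and hand in.

Call:
{"name": "apply_moves", "arguments": {"series": [[0.1, 0, 0, -0.3, 0], [0.1, 0, 0, 0, 0], [0.1, 0, 0, 0, 0], [0.1, 0, 0, 0, 0], [0.1, 0, 0, 0, 0]]}}

```text
t: 26.12
ee_pos: [449.1, 164.3, 213.9]
eef_rot: [[-0.034, 0.999, -0.0], [0.999, 0.034, -0.0], [-0.0, -0.0, -1.0]]
wrist_force: [-0.3, 0.1, 0.2]
width: 76.7
```

Run:
```python
from h import *
for i in range(2):
    im=eyes.get_image("scene")
    for c in("green","orange"):
        r=blob(im,c,(385,195,500,370))[1];print(c,np.round(r[0],1),toworld("scene",[r[0]],65).round(0))
    for _ in range(5): eyes.get_image("wrist")
robot.job_done()
```

```text
Traceback (most recent call last):
  File "h.py", line 18, in blob
    c=max(cv2.findContours(m,0,2)[0],key=cv2.contourArea)
ValueError: max() iterable argument is empty
```

Run:
```python
from h import *
for i in range(2):
    im=eyes.get_image("scene");h=cv2.cvtColor(im,cv2.COLOR_RGB2HSV)[195:370,385:485]
    for c,(a,b) in(("green",(45,85)),("orange",(3,16))):
        m=cv2.inRange(h,(a,110 if c=="green" else 170,40),(b,255,255));ys,xs=np.nonzero(m)
        uv=[xs.mean()+385,ys.mean()+195];print(c,len(xs),np.round(uv,1),toworld("scene",[uv],65).round(0))
    for _ in range(5): eyes.get_image("wrist")
robot.job_done()
```

```text
green 496 [439.8 332.6] [[663. 185.  65.]]
orange 242 [437.9 305.9] [[601. 176.  65.]]
green 499 [439.6 332.7] [[663. 185.  65.]]
orange 256 [437.8 306.4] [[602. 176.  65.]]
the job is handed in; nothing more can be done
```

The job is handed in after about 27 s of the 69 s allowed. I put the green can in the dispenser first and it rolled to the yellow stop. The orange can followed and lies right behind it, also crosswise, and the blue can is still in the tray.

- **Last pictures:** the wrist and scene views showed both cans under the guard in the right order, with the gripper clear above and open.
- **Settling:** two pictures 0.3 s apart put both cans in the same place to within half a pixel.
- **Positions:** the can positions from the scene view were x = 663 mm for green and 602 mm for orange. The given frame predicts about 665 and 613 mm. The orange figure is rough because the guard hides part of the can.
- **Checks that failed or disagreed:**
  - My first settling check failed because its colour limits did not match the scene view; I reran it with wider ones.
  - The wrist view placed the dispenser about 3 mm to the right (−y) of my fit from the other two cameras. I shifted the release points that way; each can had 11 mm to spare on either side.
- **Force:** the highest wrist force I read was about 8 N.

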